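# Switch on three display push lamps in pairing order

## Robot

A 6-joint arm with a two-finger parallel gripper is mounted at the origin on a cart in front of the work surface, level with it; the furniture and walls round the work are solid. World frame = base frame: x ahead of the robot, y to its left, z up, the work surface at z = 0. Lengths are in m, angles in rad, forces in N, time in s.
With the tool pointing down it reaches from about 0.25 to 0.725 m from the base axis. Payload 4 kg.
Tool frame: the origin (TCP) lies at the very end of the fingers, on their centre line; the grasp point (between the pads) lies 19 mm behind it (robot.grip_point_offset is the z of the grasp point in the tool frame, in m); z points along the fingers, y is the line along which they close (so a half turn about z gives the same grasp; the last joint's range is limited). The gripper opens to 85 mm and grips with 20 to 120 N. Pads are 22 mm wide; open, the fingers measure 114 mm over their backs; the gripper's body (76 mm by 85 mm) begins 54 mm behind the grasp point. The pads swing forward as they close: fully open they stand 13 mm farther back than shut.
Start: joints at [1.214, 0.241, 0.005, 1.335, 0, 1.571], TCP at [0.175, 0.469, 0.231] pointing down, gripper open.
Joint ranges: [-2.72, 2.72], [-1.05, 1.87], [-1.09, 1.28], [-1.99, 2.15], [-1.42, 1.44], [-3.14, 3.14]. Speed limits (rad/s): [2.79, 2.79, 3.14, 3.14, 3.14, 3.14].

## Interface

Orientations are given as a unit quaternion [w, x, y, z].
In Python, from workcell import sensors, eyes, robot gives the robot as it stands.
- The arm moves only by the tool jog_arm, never from a script. Its argument "series" is a list of rows, each an object with "linear": the shift along the tool's x, y, z in cm, a list of three; "delta_rot": the turn, a rotation vector about the tool's x, y, z in degrees, a list of three; "gripper": the finger opening in cm, from 0 to 8.54. In form: [{"linear": [tx, ty, tz], "delta_rot": [ax, ay, az], "gripper": gripper}, ...]. A call has 1 to 5 rows; each row shifts and turns the commanded pose from where the row before left it, along the tool's axes as they then stand; what a row does not reach is not made up. A row lasts 1/12 s, in which the tool goes at most 41.7 mm and 7.16 degrees, less where a joint would pass 70% of its speed; a pose out of reach is approached as far as the arm can. A call with a gripper value outside its range is refused whole. The fingers move at their own pace and stop on an object; the grip force is fixed at half the most. Time passes only in rows, so rows that do not move let the fingers close. It gives the time, the measured TCP pose, the force, the opening and the grip force at its end, in the units of the state.
- sensors.observe(): the state, without advancing time (a new reading comes with each control period).
- eyes.capture(name): name is "side" or "top"; returns a dict with "color" (400x640x3 uint8, red, green, blue), "fov_y" (degrees; the focal length in pixels is half the picture's height over the tangent of half this angle, whatever the lens; pixels are square), "cx", "cy" (the principal point, pixels), "R" (3x3) and "t" (3): a world point X has camera coordinates R X + t. Camera axes: x right, y down, z forward; pixel columns grow to the right and rows downward; lengths in m; the calibration is good to about 2 mm. A picture is of the moment at which its call begins. There is no depth.
- robot.close_job(): hands the job in; it is judged then, once.
The state is a dict: "clock": time; "joint_pos": joint angles; "dq": joint speeds; "effort": joint torques, N m; "tcp_pos": TCP position; "tcp_rot": TCP orientation; "wrist_force": force on the tool from outside, world axes, zero at the start; "ft_torque": the same for the moment, N m; "finger_gap": finger opening in m; "gripper_force": force on a finger pad.
Only numpy, scipy, OpenCV 4.12 (cv2) and the standard library are available. Lean on these libraries where they do the work, as an engineer would, in place of code of your own. Each camera call takes 0.05 s, during which the arm holds its last target. There are 200 camera calls.

## Task

Switch on the three wooden push lamps for the shop's opening: with closed fingertips press the white top of the round lamp gently straight down until it is fully down and stays there, then do the same with the square lamp, and last with the oblong one. The round lamp is the one that the others pair with, so the order matters; touch the lamps only lightly, leave them standing where they are without lifting or pushing them along, and do not disturb the flat soap carton, the round tin or the small flat carton lying near them.

Things in the scene. Friction and masses are not known exactly. Their poses are not given: they have to be found in the camera images.
- round_light: The round push lamp: wooden drum 70 mm across and 57 mm tall with a round white cap 56 mm across on it (its pad 48 mm across). about 0.45 kg, loose on the table, 85 mm tall in all until pressed. Origin at the centre of its underside, z up.
- round_light_top (a point): Centre of the top face of the soft pad on top of the round lamp's white cap, 85 mm above the table while up; it moves down with the cap and the pad. The top is flat for at least 8 mm around this point.
- round_light_dome (a joint): How far the round lamp's white cap is pressed down: 0 = up (off), 0.010 m = fully down (on). It resists with about 3 N all along its travel, then meets a stop; it has no spring and stays where it is left. (The soft pad on top of the cap yields besides, about 1 mm for each 2 N, up to 8 mm, and springs back.)
- square_light: The square push lamp: wooden block 60 x 60 mm and 57 mm tall with a square white cap 46 x 46 mm on it (its pad 38 x 38 mm). about 0.45 kg, loose on the table, 85 mm tall in all until pressed. Origin at the centre of its underside, z up.
- square_light_top (a point): Centre of the top face of the soft pad on top of the square lamp's white cap, 85 mm above the table while up; it moves down with the cap and the pad. The top is flat for at least 8 mm around this point.
- square_light_dome (a joint): How far the square lamp's white cap is pressed down: 0 = up (off), 0.010 m = fully down (on). It resists with about 3 N all along its travel, then meets a stop; it has no spring and stays where it is left. (The soft pad on top of the cap yields besides, about 1 mm for each 2 N, up to 8 mm, and springs back.)
- oblong_light: The oblong push lamp: wooden block 46 x 84 mm (x by y) and 57 mm tall with an oblong white cap 34 x 70 mm on it (its pad 26 x 62 mm). about 0.45 kg, loose on the table, 85 mm tall in all until pressed. Origin at the centre of its underside, z up.
- oblong_light_top (a point): Centre of the top face of the soft pad on top of the oblong lamp's white cap, 85 mm above the table while up; it moves down with the cap and the pad. The top is flat for at least 8 mm around this point.
- oblong_light_dome (a joint): How far the oblong lamp's white cap is pressed down: 0 = up (off), 0.010 m = fully down (on). It resists with about 3 N all along its travel, then meets a stop; it has no spring and stays where it is left. (The soft pad on top of the cap yields besides, about 1 mm for each 2 N, up to 8 mm, and springs back.)
- soap_box: White soap carton 56 x 78 x 26 mm lying on the table, loose; a bystander. Origin at the centre of its underside.
- tin: Round printed tin, 74 mm across, 32 mm tall, loose; a bystander. Origin at the centre of its underside.
- balm: Small green carton 50 x 50 x 22 mm, loose; a bystander. Origin at the centre of its underside. Fixed tall things stand about the work too: between its left and right halves two tall narrow glossy things about 300 mm tall and, nearer the robot, a wooden stand 190 mm tall; behind, cartons 150 mm tall.

How it is judged:
By the outcome, as a careful person would: the job done as asked, in the order asked, and still so for the second after the job is handed in, with the robot touching nothing.
It also fails if it takes over 72 s, if anything falls off the work surface, if the arm or the gripper's body presses on something with over 40 N, if the wrist force passes 120 N, or if a joint passes its speed limit or range.

## Working session

There is one attempt and no reset: what is moved stays moved. The work goes in short steps, Python scripts to look and compute and a tool call to move; the robot and the scene stay as the last step left them, time stands still between calls to the robot, and variables do not carry over. Pictures are saved under pics/ and viewed, at most 10 in all, crops included, and the job is handed in when it is done.

Besides the shell and the picture viewer there is one more tool, called as name([rows], argument=value, ...), one row to a line, values as JSON. jog_arm: Moves the arm, as the interface text tells. Its arguments: {"type":"object","properties":{"series":{"type":"array"}},"required":["series"]}

```bash
mkdir -p pics; python3 - <<'E'
from workcell import sensors, eyes, robot
import cv2,pickle
s=sensors.observe();print({k:s[k] for k in("clock","tcp_pos","tcp_rot","wrist_force","finger_gap")})
for n in("top","side"):
    c=eyes.capture(n);pickle.dump(c,open(n+'.pkl','wb'));cv2.imwrite(f'pics/{n}0.png',c["color"][:,:,::-1]);print(n,c["fov_y"],c["cx"],c["cy"],c["R"],c["t"])
E
```

```text
{'clock': 0.0, 'tcp_pos': array([0.17441466, 0.46790301, 0.23040425]), 'tcp_rot': array([-1.83500825e-04,  1.77454708e-01,  9.84128394e-01, -1.04780667e-03]), 'wrist_force': array([-0.14618031,  0.12226225, -0.4420472 ]), 'finger_gap': 0.08559653325572165}
top 47.970172531385835 326.28209283516145 201.22565228367498 [[-0.03017374 -0.99953962 -0.00317837]
 [-0.99856588  0.03028473 -0.04414765]
 [ 0.04422358  0.00184171 -0.99901996]] [-0.00111354  0.44161051  1.06493954]
side 42.94770136141883 318.22696811341433 192.99495343272142 [[-0.66498639  0.74681998  0.00728151]
 [ 0.62771027  0.56415799 -0.53638194]
 [-0.40468867 -0.35211601 -0.84394395]] [ 0.30166164 -0.23302968  1.36530348]
```

View pics/top0.png

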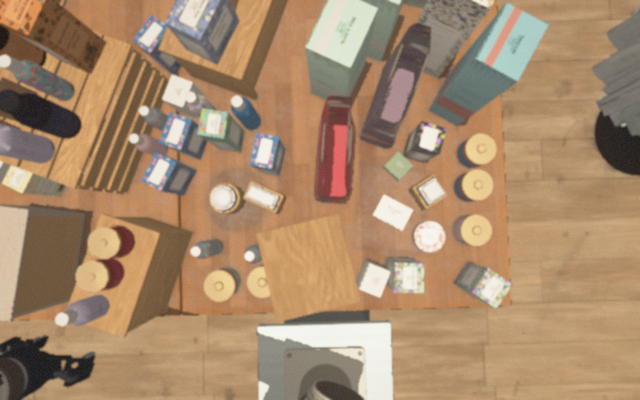

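View pics/side0.png

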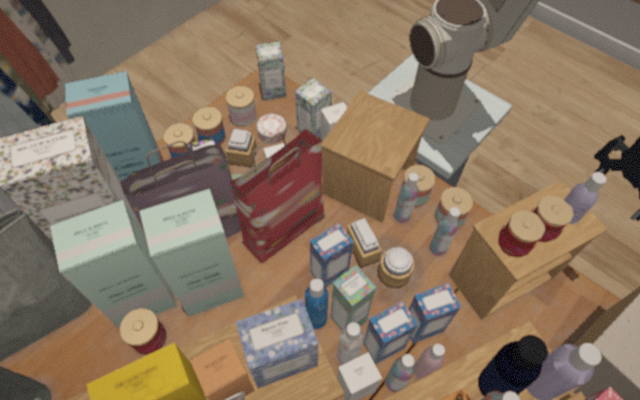

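The top view shows the round lamp near (225,197), the oblong lamp at (264,195) and the square lamp at (429,190). The balm carton is at (399,165), the soap at (393,211) and the tin at (429,236). The red and purple tall bags stand between the two halves, and the wooden stand is at (308,265). In the side view the round lamp is at (397,262), the oblong at (365,240) and the square at (240,138).

```bash
cat > h.py <<'E'
import numpy as np,cv2
def ray(c,u,v,z):
    f=200/np.tan(np.radians(c["fov_y"]/2));R=np.array(c["R"]);t=np.array(c["t"])
    d=R.T@np.array([(u-c["cx"])/f,(v-c["cy"])/f,1]);o=-R.T@t
    return o+d*(z-o[2])/d[2]
def proj(c,X):
    f=200/np.tan(np.radians(c["fov_y"]/2));p=np.array(c["R"])@np.array(X)+np.array(c["t"])
    return f*p[0]/p[2]+c["cx"],f*p[1]/p[2]+c["cy"]
E
python3 - <<'E'
import pickle,cv2,numpy as np
from h import *
T=pickle.load(open('top.pkl','rb'));S=pickle.load(open('side.pkl','rb'))
out=[]
for n,c,seeds in(("t",T,[(225,197),(429,189),(264,194)]),("s",S,[(397,256),(240,136),(365,236)])):
    img=c["color"]; hsv=cv2.cvtColor(img,cv2.COLOR_RGB2HSV)
    m=((hsv[:,:,1]<60)&(hsv[:,:,2]>150)).astype(np.uint8)
    k,l,st,ce=cv2.connectedComponentsWithStats(m,connectivity=4)
    row=[]
    for (u,v) in seeds:
        i=l[v,u]; 
        if i:
            cn=max(cv2.findContours((l==i).astype(np.uint8),0,1)[0],key=cv2.contourArea)
            r=cv2.minAreaRect(cn)
            print(n,(u,v),st[i],r,'z.085',ray(c,*r[0],.085).round(4),'z.075',ray(c,*r[0],.075)[:2].round(4))
        else: print(n,u,v,hsv[v,u])
        cr=img[v-24:v+24,u-24:u+24,::-1]
        row.append(cv2.resize(cr,(260,260),interpolation=cv2.INTER_CUBIC))
    out.append(np.hstack(row))
cv2.imwrite('pics/crop.png',np.vstack(out))
E
```

```text
t (225, 197) [211 185  25  26 494] ((223.0, 197.5), (25.0, 24.0), 90.0) z.085 [0.4533 0.2149 0.085 ] z.075 [0.4539 0.2172]
t (429, 189) [418 178  27  27 424] ((430.9999694824219, 190.5), (20.801258087158203, 20.523906707763672), 56.3099365234375) z.085 [ 0.4548 -0.2481  0.085 ] z.075 [ 0.4555 -0.2504]
t (264, 194) [246 184  33  26 458] ((262.05853271484375, 196.37315368652344), (31.149993896484375, 14.7368803024292), 24.77513885498047) z.085 [0.4532 0.1279 0.085 ] z.075 [0.4538 0.1294]
s (397, 256) [385 246  28  26 557] ((398.5, 258.5), (27.0, 25.0), 0.0) z.085 [0.4574 0.2204 0.085 ] z.075 [0.4527 0.2187]
s (240, 136) [228 128  23  20 325] ((239.14401245117188, 137.7080078125), (20.392942428588867, 17.62021827697754), 10.30484676361084) z.085 [ 0.4579 -0.2459  0.085 ] z.075 [ 0.4532 -0.2526]
s (365, 236) [351 218  28  32 485] ((364.887939453125, 233.83157348632812), (32.130794525146484, 16.010440826416016), 61.55707550048828) z.085 [0.4589 0.1342 0.085 ] z.075 [0.4543 0.1315]
```

View pics/crop.png

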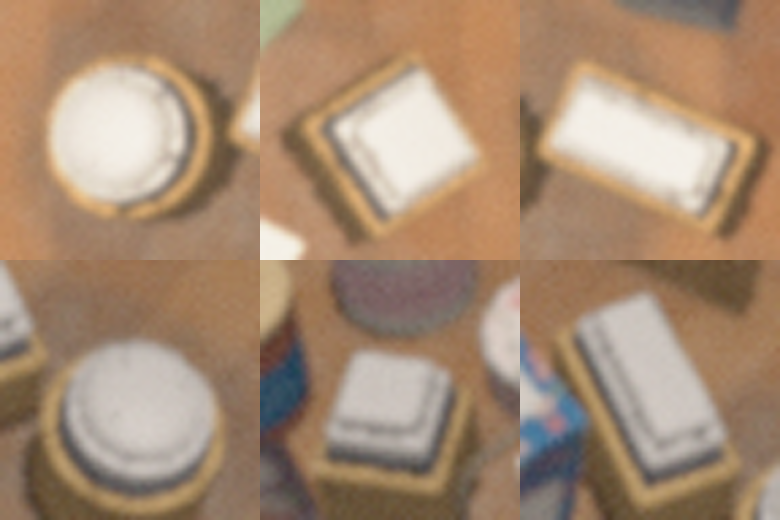

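The pads can be told apart from the cap rims in these crops. Converted to pixels, the pad centres are: top view round (221.3,197), square (434,191), oblong (261.6,194.5); side view square (240,136.4), oblong (364.6,233.2), round (about 397,255.5).

```bash
python3 - <<'E'
import pickle
from h import *
T=pickle.load(open('top.pkl','rb'));S=pickle.load(open('side.pkl','rb'))
for n,a,b in(("round",(221.3,197),(397,255.5)),("square",(433.5,191),(240,136.4)),("oblong",(261.6,194.5),(364.6,233.2))):
    print(n,ray(T,*a,.085)[:2].round(4),ray(S,*b,.085)[:2].round(4))
for z in(.3,):
    for p in((323,100),(353,97),(318,200),(353,198),(400,35),(365,140)):print('bag',p,ray(T,*p,z)[:2].round(3))
for p in((257,233),(337,215),(357,290),(275,318)):print('stand',p,ray(T,*p,.19)[:2].round(3))
for p in((255,132),(283,137),(250,170)):print('bluebox .1',ray(T,*p,.1)[:2].round(3))
E
```

```text
round [0.4545 0.2187] [0.454  0.2141]
square [ 0.4536 -0.2536] [ 0.4538 -0.2473]
oblong [0.4574 0.1288] [0.4582 0.1328]
bag (323, 100) [ 0.607 -0.015]
bag (353, 97) [ 0.611 -0.068]
bag (318, 200) [ 0.431 -0.001]
bag (353, 198) [ 0.433 -0.062]
bag (400, 35) [ 0.719 -0.155]
bag (365, 140) [ 0.534 -0.086]
stand (257, 233) [0.374 0.125]
stand (337, 215) [ 0.405 -0.035]
stand (357, 290) [ 0.256 -0.07 ]
stand (275, 318) [0.207 0.093]
bluebox .1 [0.595 0.138]
bluebox .1 [0.582 0.076]
bluebox .1 [0.511 0.151]
```

jog_arm([
  {"linear": [0, 0, -2], "delta_rot": [0, 0, 0], "gripper": 0},
  {"linear": [0, 0, -2], "delta_rot": [0, 0, 0], "gripper": 0},
  {"linear": [0, 0, 0], "delta_rot": [0, 0, 0], "gripper": 0},
  {"linear": [0, 0, 0], "delta_rot": [0, 0, 0], "gripper": 0},
  {"linear": [0, 0, 0], "delta_rot": [0, 0, 0], "gripper": 0},
])

```text
clock: 0.52
tcp_pos: [0.1745, 0.4682, 0.2705]
tcp_rot: [-0.0, 0.177, 0.984, -0.001]
wrist_force: [0.3, -0.2, -0.6]
finger_gap: 0.0256
gripper_force: 0.0
```

jog_arm([
  {"linear": [0, 0, -3], "delta_rot": [0, 0, 0], "gripper": 0},
  {"linear": [0, 0, -3], "delta_rot": [0, 0, 0], "gripper": 0},
  {"linear": [0, 0, -3], "delta_rot": [0, 0, 0], "gripper": 0},
  {"linear": [-1.5, -0.5, 0], "delta_rot": [0, 0, 0], "gripper": 0},
  {"linear": [-2.5, -1, 0], "delta_rot": [0, 0, 0], "gripper": 0},
])

```text
clock: 0.93
tcp_pos: [0.2063, 0.442, 0.3617]
tcp_rot: [-0.0, 0.176, 0.984, 0.001]
wrist_force: [1.2, -0.3, 0.8]
finger_gap: 0.0005
gripper_force: 0.0
```

jog_arm([
  {"linear": [-3, -1.2, 0], "delta_rot": [0, 0, 0], "gripper": 0},
  {"linear": [-3, -1.2, 0], "delta_rot": [0, 0, 0], "gripper": 0},
  {"linear": [-3, -1.2, 0], "delta_rot": [0, 0, 0], "gripper": 0},
  {"linear": [-3, -1.2, 0], "delta_rot": [0, 0, 0], "gripper": 0},
  {"linear": [-3, -1.2, 0], "delta_rot": [0, 0, 0], "gripper": 0},
])

```text
clock: 1.35
tcp_pos: [0.327, 0.3304, 0.3599]
tcp_rot: [-0.001, 0.177, 0.984, -0.001]
wrist_force: [-0.0, 0.7, 0.1]
finger_gap: -0.0002
gripper_force: 0.0
```

jog_arm([
  {"linear": [-3, -1.2, 0], "delta_rot": [0, 0, 0], "gripper": 0},
  {"linear": [-3, -1.2, 0], "delta_rot": [0, 0, 0], "gripper": 0},
  {"linear": [-3, -1.2, 0], "delta_rot": [0, 0, 0], "gripper": 0},
  {"linear": [-3, -1.2, 0], "delta_rot": [0, 0, 0], "gripper": 0},
  {"linear": [-3, -1.2, 0], "delta_rot": [0, 0, 0], "gripper": 0},
])

```text
clock: 1.77
tcp_pos: [0.4466, 0.2217, 0.3599]
tcp_rot: [-0.001, 0.178, 0.984, -0.001]
wrist_force: [-0.5, 0.8, 0.1]
finger_gap: -0.0001
gripper_force: 0.0
```

jog_arm([
  {"linear": [-1, -0.3, 2], "delta_rot": [0, 0, 0], "gripper": 0},
  {"linear": [0, 0, 4], "delta_rot": [0, 0, 0], "gripper": 0},
  {"linear": [0, 0, 4], "delta_rot": [0, 0, 0], "gripper": 0},
  {"linear": [0, 0, 4], "delta_rot": [0, 0, 0], "gripper": 0},
  {"linear": [0, 0, 4], "delta_rot": [0, 0, 0], "gripper": 0},
])

```text
clock: 2.18
tcp_pos: [0.4534, 0.2161, 0.1783]
tcp_rot: [-0.001, 0.178, 0.984, -0.0]
wrist_force: [0.8, 0.5, -0.1]
finger_gap: 0.0
gripper_force: 0.0
```

jog_arm([
  {"linear": [0, 0, 3], "delta_rot": [0, 0, 0], "gripper": 0},
  {"linear": [0, 0, 2], "delta_rot": [0, 0, 0], "gripper": 0},
  {"linear": [0, 0, 1.5], "delta_rot": [0, 0, 0], "gripper": 0},
  {"linear": [0, 0, 0.5], "delta_rot": [0, 0, 0], "gripper": 0},
  {"linear": [0, 0, 0], "delta_rot": [0, 0, 0], "gripper": 0},
])

```text
clock: 2.6
tcp_pos: [0.4525, 0.216, 0.1089]
tcp_rot: [-0.002, 0.177, 0.984, -0.002]
wrist_force: [0.7, 0.5, -0.3]
finger_gap: -0.0002
gripper_force: 0.0
```

```bash
cat > look.py <<'E'
import sys,cv2,numpy as np
from workcell import sensors,eyes
from h import *
n=sys.argv[1];s=sensors.observe();print(s["tcp_pos"].round(4),s["wrist_force"].round(2))
o=[]
for v in("top","side"):
    c=eyes.capture(v);u,w=map(round,proj(c,s["tcp_pos"]));print(v,u,w)
    im=c["color"][:,:,::-1];im=np.ascontiguousarray(im);y=max(w-32,0);x=max(u-32,0)
    o.append(cv2.resize(im[y:y+64,x:x+64],(384,384),interpolation=cv2.INTER_CUBIC))
cv2.imwrite(f'pics/{n}.png',np.hstack(o))
E
python3 look.py r1
```

```text
[0.4525 0.216  0.1089] [ 0.67  0.52 -0.26]
top 220 197
side 400 250
```

View pics/r1.png

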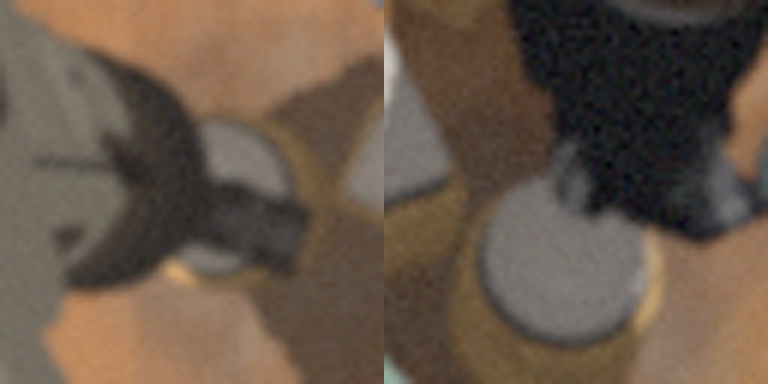

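The left (top) crop shows the dark finger linkage over the right-hand part of the round cap. The right (side) crop shows the gripper's black end up and to the right of the cap centre (565,255). That doesn't clearly match the TCP projection at (576,192), so I'll look wider before touching anything.

```bash
python3 - <<'E'
import cv2,numpy as np
from workcell import sensors,eyes
from h import *
s=sensors.observe();p=s["tcp_pos"];o=[]
for v,dx in(("top",0),("side",0)):
    c=eyes.capture(v);im=np.ascontiguousarray(c["color"][:,:,::-1])
    u,w=map(int,proj(c,p));y=max(w-65,0);x=u-50
    im=cv2.convertScaleAbs(im,alpha=2.0,beta=20)
    k=cv2.resize(im[y:y+100,x:x+100],(400,400),interpolation=cv2.INTER_CUBIC)
    for h,col in((0,(0,0,255)),(.05,(0,255,0)),(.1,(255,0,0))):
        a,b=proj(c,p+[0,0,h]);cv2.circle(k,(int((a-x+.5)*4),int((b-y+.5)*4)),3,col,-1)
    o.append(k)
cv2.imwrite('pics/r2.png',np.hstack(o))
E
```

```text
(no output)
```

View pics/r2.png

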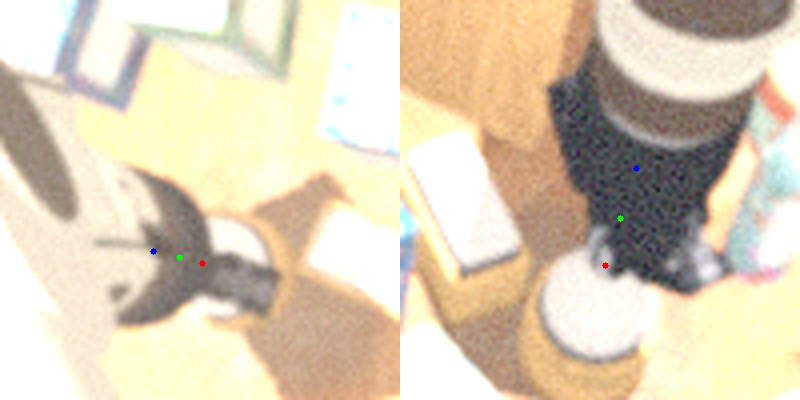

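The brightened view agrees: the fingertip ends at the projected TCP (605,265), above the round pad. The lit bulge at (710,265) is only the near knuckle. I'll shift 2 mm and press slowly.

jog_arm([
  {"linear": [-0.2, 0, 1], "delta_rot": [0, 0, 0], "gripper": 0},
  {"linear": [0, 0, 0.8], "delta_rot": [0, 0, 0], "gripper": 0},
  {"linear": [0, 0, 0.3], "delta_rot": [0, 0, 0], "gripper": 0},
  {"linear": [0, 0, 0.2], "delta_rot": [0, 0, 0], "gripper": 0},
  {"linear": [0, 0, 0.2], "delta_rot": [0, 0, 0], "gripper": 0},
])

```text
clock: 3.22
tcp_pos: [0.456, 0.2161, 0.0858]
tcp_rot: [-0.0, 0.177, 0.984, -0.0]
wrist_force: [0.3, -0.5, -0.7]
finger_gap: 0.0004
gripper_force: 0.0
```

jog_arm([
  {"linear": [0, 0, 0.2], "delta_rot": [0, 0, 0], "gripper": 0},
  {"linear": [0, 0, 0.2], "delta_rot": [0, 0, 0], "gripper": 0},
  {"linear": [0, 0, 0.2], "delta_rot": [0, 0, 0], "gripper": 0},
  {"linear": [0, 0, 0.1], "delta_rot": [0, 0, 0], "gripper": 0},
  {"linear": [0, 0, 0], "delta_rot": [0, 0, 0], "gripper": 0},
])

```text
clock: 3.63
tcp_pos: [0.4562, 0.2163, 0.0793]
tcp_rot: [0.0, 0.177, 0.984, 0.0]
wrist_force: [-1.5, -0.9, 2.7]
finger_gap: -0.0005
gripper_force: 1.2
```

jog_arm([
  {"linear": [0, 0, 0.1], "delta_rot": [0, 0, 0], "gripper": 0},
  {"linear": [0, 0, 0.1], "delta_rot": [0, 0, 0], "gripper": 0},
  {"linear": [0, 0, 0.1], "delta_rot": [0, 0, 0], "gripper": 0},
  {"linear": [0, 0, 0.1], "delta_rot": [0, 0, 0], "gripper": 0},
  {"linear": [0, 0, 0.1], "delta_rot": [0, 0, 0], "gripper": 0},
])

```text
clock: 4.05
tcp_pos: [0.4563, 0.2163, 0.0742]
tcp_rot: [-0.0, 0.177, 0.984, 0.0]
wrist_force: [-0.8, -0.3, 2.8]
finger_gap: -0.0001
gripper_force: 1.4
```

jog_arm([
  {"linear": [0, 0, 0.1], "delta_rot": [0, 0, 0], "gripper": 0},
  {"linear": [0, 0, 0.1], "delta_rot": [0, 0, 0], "gripper": 0},
  {"linear": [0, 0, 0], "delta_rot": [0, 0, 0], "gripper": 0},
  {"linear": [0, 0, 0], "delta_rot": [0, 0, 0], "gripper": 0},
  {"linear": [0, 0, 0], "delta_rot": [0, 0, 0], "gripper": 0},
])

```text
clock: 4.47
tcp_pos: [0.4563, 0.2163, 0.0725]
tcp_rot: [0.0, 0.177, 0.984, 0.0]
wrist_force: [-1.1, -0.9, 4.6]
finger_gap: 0.0
gripper_force: 2.4
```

Force is rising past the 3 N slide resistance, so the cap has reached its stop. I'll press 1.5 mm more to confirm, then lift.

jog_arm([
  {"linear": [0, 0, 0.1], "delta_rot": [0, 0, 0], "gripper": 0},
  {"linear": [0, 0, 0.05], "delta_rot": [0, 0, 0], "gripper": 0},
  {"linear": [0, 0, 0], "delta_rot": [0, 0, 0], "gripper": 0},
  {"linear": [0, 0, 0], "delta_rot": [0, 0, 0], "gripper": 0},
  {"linear": [0, 0, 0], "delta_rot": [0, 0, 0], "gripper": 0},
])

```text
clock: 4.88
tcp_pos: [0.4564, 0.2163, 0.0714]
tcp_rot: [0.0, 0.177, 0.984, 0.0]
wrist_force: [-2.0, -0.8, 7.5]
finger_gap: 0.0
gripper_force: 3.6
```

jog_arm([
  {"linear": [0, 0, -0.3], "delta_rot": [0, 0, 0], "gripper": 0},
  {"linear": [0, 0, -0.7], "delta_rot": [0, 0, 0], "gripper": 0},
  {"linear": [0, 0, -2], "delta_rot": [0, 0, 0], "gripper": 0},
  {"linear": [0, 0, -4], "delta_rot": [0, 0, 0], "gripper": 0},
  {"linear": [0, 0, -4], "delta_rot": [0, 0, 0], "gripper": 0},
])

```text
clock: 5.3
tcp_pos: [0.455, 0.2156, 0.1805]
tcp_rot: [-0.002, 0.177, 0.984, -0.001]
wrist_force: [1.5, 0.5, 0.5]
finger_gap: -0.0001
gripper_force: 0.0
```

jog_arm([
  {"linear": [0, 0, -4], "delta_rot": [0, 0, 0], "gripper": 0},
  {"linear": [0, 0, -4], "delta_rot": [0, 0, 0], "gripper": 0},
  {"linear": [0, 0, -4], "delta_rot": [0, 0, 0], "gripper": 0},
  {"linear": [0, 0, -4], "delta_rot": [0, 0, 0], "gripper": 0},
  {"linear": [0, 0, -3], "delta_rot": [0, 0, 0], "gripper": 0},
])

```text
clock: 5.72
tcp_pos: [0.4565, 0.2164, 0.3747]
tcp_rot: [0.002, 0.177, 0.984, 0.001]
wrist_force: [-0.6, 0.3, 0.2]
finger_gap: -0.0002
gripper_force: 0.0
```

jog_arm([
  {"linear": [0, 0, 0], "delta_rot": [0, 0, 0], "gripper": 0},
])

```text
clock: 5.8
tcp_pos: [0.4583, 0.2172, 0.3782]
tcp_rot: [0.005, 0.177, 0.984, 0.004]
wrist_force: [-0.9, 0.4, 0.8]
finger_gap: 0.0005
gripper_force: 0.0
```

jog_arm([
  {"linear": [-0.3, -3.2, 0], "delta_rot": [0, 0, 0], "gripper": 0},
  {"linear": [-0.3, -3.2, 0], "delta_rot": [0, 0, 0], "gripper": 0},
  {"linear": [-0.3, -3.2, 0], "delta_rot": [0, 0, 0], "gripper": 0},
  {"linear": [-0.3, -3.2, 0], "delta_rot": [0, 0, 0], "gripper": 0},
  {"linear": [-0.3, -3.2, 0], "delta_rot": [0, 0, 0], "gripper": 0},
])

```text
clock: 6.22
tcp_pos: [0.4138, 0.06, 0.3704]
tcp_rot: [-0.0, 0.177, 0.984, -0.0]
wrist_force: [0.7, -0.1, 0.0]
finger_gap: 0.0001
gripper_force: 0.0
```

jog_arm([
  {"linear": [-1.1, -2.9, 0], "delta_rot": [0, 0, 0], "gripper": 0},
  {"linear": [-1.1, -2.9, 0], "delta_rot": [0, 0, 0], "gripper": 0},
  {"linear": [-1.1, -2.9, 0], "delta_rot": [0, 0, 0], "gripper": 0},
  {"linear": [-1.1, -2.9, 0], "delta_rot": [0, 0, 0], "gripper": 0},
  {"linear": [-1.1, -2.9, 0], "delta_rot": [0, 0, 0], "gripper": 0},
])

```text
clock: 6.63
tcp_pos: [0.415, -0.0954, 0.3706]
tcp_rot: [0.0, 0.177, 0.984, 0.0]
wrist_force: [0.5, 0.3, 0.6]
finger_gap: 0.0004
gripper_force: 0.0
```

jog_arm([
  {"linear": [-1.9, -2.6, 0], "delta_rot": [0, 0, 0], "gripper": 0},
  {"linear": [-1.9, -2.6, 0], "delta_rot": [0, 0, 0], "gripper": 0},
  {"linear": [-1.9, -2.6, 0], "delta_rot": [0, 0, 0], "gripper": 0},
  {"linear": [-1.9, -2.6, 0], "delta_rot": [0, 0, 0], "gripper": 0},
  {"linear": [-1.5, -2.6, 0], "delta_rot": [0, 0, 0], "gripper": 0},
])

```text
clock: 7.05
tcp_pos: [0.4557, -0.2494, 0.3701]
tcp_rot: [-0.0, 0.178, 0.984, 0.0]
wrist_force: [0.9, 0.3, 0.2]
finger_gap: -0.0002
gripper_force: 0.0
```

jog_arm([
  {"linear": [0, 0, 0], "delta_rot": [0, 0, 0], "gripper": 0},
  {"linear": [0, 0, 0], "delta_rot": [0, 0, 0], "gripper": 0},
])

```text
clock: 7.22
tcp_pos: [0.4551, -0.2488, 0.3694]
tcp_rot: [-0.001, 0.179, 0.984, 0.001]
wrist_force: [-0.3, 0.1, -0.1]
finger_gap: 0.0001
gripper_force: 0.0
```

```bash
python3 - <<'E'
import cv2,numpy as np,pickle
from workcell import sensors,eyes
s=sensors.observe();print(s["tcp_pos"].round(4),s["joint_pos"].round(2))
S=pickle.load(open('side.pkl','rb'));T=pickle.load(open('top.pkl','rb'))
o=[]
for n,c0,x,y in(("top",T,200,170),("side",S,340,205)):
    c=eyes.capture(n)
    for k in(c0,c): o.append(cv2.resize(k["color"][y:y+80,x:x+95,::-1],(380,290),interpolation=cv2.INTER_CUBIC))
cv2.imwrite('pics/r3.png',np.vstack([np.hstack(o[:2]),np.hstack(o[2:])]))
E
```

```text
[ 0.4551 -0.2488  0.3694] [-0.5   0.27  0.4   1.7   0.   -0.14]
```

View pics/r3.png

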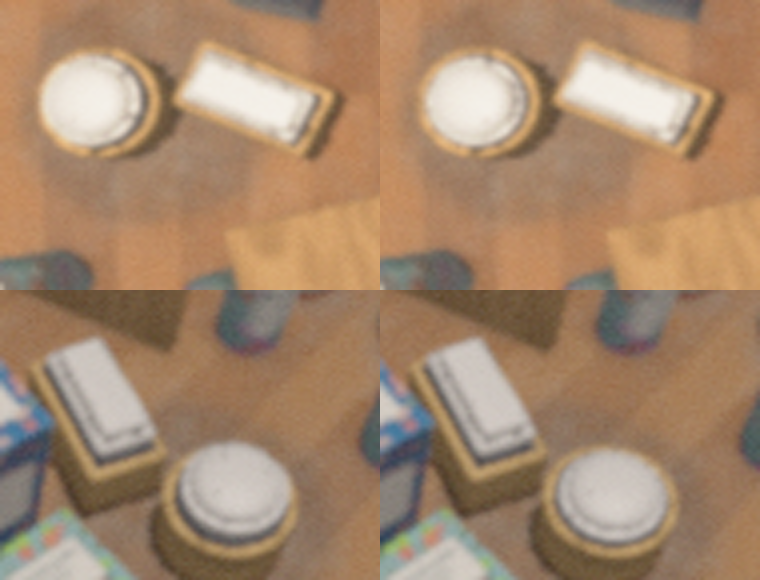

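The side-view before/after pair shows the round cap sunk into its drum at (610,495) with the lamp unmoved, and the oblong lamp untouched. Next is the square lamp.

jog_arm([
  {"linear": [0, -0.3, 2], "delta_rot": [0, 0, 0], "gripper": 0},
  {"linear": [0, 0, 4], "delta_rot": [0, 0, 0], "gripper": 0},
  {"linear": [0, 0, 4], "delta_rot": [0, 0, 0], "gripper": 0},
  {"linear": [0, 0, 4], "delta_rot": [0, 0, 0], "gripper": 0},
  {"linear": [0, 0, 4], "delta_rot": [0, 0, 0], "gripper": 0},
])

```text
clock: 7.73
tcp_pos: [0.4541, -0.2488, 0.1901]
tcp_rot: [0.001, 0.176, 0.984, -0.0]
wrist_force: [0.2, 0.1, -0.5]
finger_gap: -0.0
gripper_force: 0.0
```

jog_arm([
  {"linear": [0, 0, 4], "delta_rot": [0, 0, 0], "gripper": 0},
  {"linear": [0, 0, 3], "delta_rot": [0, 0, 0], "gripper": 0},
  {"linear": [0, 0, 1], "delta_rot": [0, 0, 0], "gripper": 0},
  {"linear": [0, 0, 0], "delta_rot": [0, 0, 0], "gripper": 0},
  {"linear": [0, 0, 0], "delta_rot": [0, 0, 0], "gripper": 0},
])

```text
clock: 8.15
tcp_pos: [0.4549, -0.25, 0.1121]
tcp_rot: [0.001, 0.177, 0.984, -0.0]
wrist_force: [-0.4, -0.2, 0.4]
finger_gap: 0.0001
gripper_force: 0.0
```

```bash
python3 look.py q1
```

```text
[ 0.4549 -0.25    0.1121] [-0.4  -0.19  0.38]
top 435 190
side 237 129
```

View pics/q1.png

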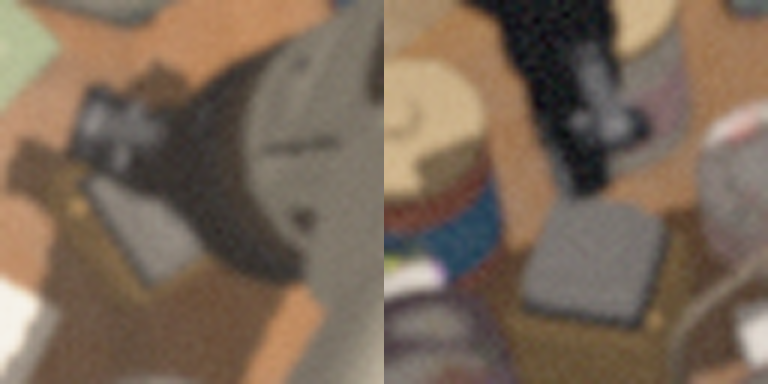

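Side crop: the fingertip at (583,192) is over the rear-centre of the square pad, whose centre is about (600,245), so it should land within a few mm. I'll nudge it +2 mm in y and press.

jog_arm([
  {"linear": [0.1, 0.2, 1], "delta_rot": [0, 0, 0], "gripper": 0},
  {"linear": [0, 0, 1], "delta_rot": [0, 0, 0], "gripper": 0},
  {"linear": [0, 0, 0.4], "delta_rot": [0, 0, 0], "gripper": 0},
  {"linear": [0, 0, 0.2], "delta_rot": [0, 0, 0], "gripper": 0},
  {"linear": [0, 0, 0.2], "delta_rot": [0, 0, 0], "gripper": 0},
])

```text
clock: 8.67
tcp_pos: [0.454, -0.2483, 0.0832]
tcp_rot: [0.0, 0.178, 0.984, -0.0]
wrist_force: [-0.4, 1.3, 3.2]
finger_gap: 0.0002
gripper_force: 1.4
```

jog_arm([
  {"linear": [0, 0, 0.2], "delta_rot": [0, 0, 0], "gripper": 0},
  {"linear": [0, 0, 0.2], "delta_rot": [0, 0, 0], "gripper": 0},
  {"linear": [0, 0, 0.2], "delta_rot": [0, 0, 0], "gripper": 0},
  {"linear": [0, 0, 0.1], "delta_rot": [0, 0, 0], "gripper": 0},
  {"linear": [0, 0, 0.1], "delta_rot": [0, 0, 0], "gripper": 0},
])

```text
clock: 9.08
tcp_pos: [0.454, -0.2483, 0.0748]
tcp_rot: [0.0, 0.177, 0.984, -0.0]
wrist_force: [-0.8, 1.5, 3.0]
finger_gap: 0.0001
gripper_force: 1.4
```

jog_arm([
  {"linear": [0, 0, 0.1], "delta_rot": [0, 0, 0], "gripper": 0},
  {"linear": [0, 0, 0.1], "delta_rot": [0, 0, 0], "gripper": 0},
  {"linear": [0, 0, 0.1], "delta_rot": [0, 0, 0], "gripper": 0},
  {"linear": [0, 0, 0], "delta_rot": [0, 0, 0], "gripper": 0},
  {"linear": [0, 0, 0], "delta_rot": [0, 0, 0], "gripper": 0},
])

```text
clock: 9.5
tcp_pos: [0.4541, -0.2483, 0.0722]
tcp_rot: [0.0, 0.177, 0.984, -0.0]
wrist_force: [-1.7, 0.4, 5.5]
finger_gap: -0.0001
gripper_force: 2.8
```

jog_arm([
  {"linear": [0, 0, 0.1], "delta_rot": [0, 0, 0], "gripper": 0},
  {"linear": [0, 0, 0], "delta_rot": [0, 0, 0], "gripper": 0},
  {"linear": [0, 0, 0], "delta_rot": [0, 0, 0], "gripper": 0},
  {"linear": [0, 0, 0], "delta_rot": [0, 0, 0], "gripper": 0},
])

```text
clock: 9.83
tcp_pos: [0.4541, -0.2483, 0.0714]
tcp_rot: [0.0, 0.177, 0.984, -0.0]
wrist_force: [-1.8, 2.0, 7.5]
finger_gap: 0.0002
gripper_force: 3.5
```

jog_arm([
  {"linear": [0, 0, -0.3], "delta_rot": [0, 0, 0], "gripper": 0},
  {"linear": [0, 0, -0.7], "delta_rot": [0, 0, 0], "gripper": 0},
  {"linear": [0, 0, -2], "delta_rot": [0, 0, 0], "gripper": 0},
  {"linear": [0, 0, -4], "delta_rot": [0, 0, 0], "gripper": 0},
  {"linear": [0, 0, -4], "delta_rot": [0, 0, 0], "gripper": 0},
])

```text
clock: 10.25
tcp_pos: [0.4525, -0.2474, 0.1805]
tcp_rot: [-0.002, 0.177, 0.984, 0.001]
wrist_force: [1.3, -0.4, 0.1]
finger_gap: -0.0001
gripper_force: 0.0
```

jog_arm([
  {"linear": [0, 0, -4], "delta_rot": [0, 0, 0], "gripper": 0},
  {"linear": [0, 0, -4], "delta_rot": [0, 0, 0], "gripper": 0},
  {"linear": [0, 0, -4], "delta_rot": [0, 0, 0], "gripper": 0},
  {"linear": [0, 0, -4], "delta_rot": [0, 0, 0], "gripper": 0},
  {"linear": [0, 0, -3], "delta_rot": [0, 0, 0], "gripper": 0},
])

```text
clock: 10.67
tcp_pos: [0.4541, -0.2483, 0.3747]
tcp_rot: [0.002, 0.177, 0.984, -0.001]
wrist_force: [1.9, -0.2, 0.3]
finger_gap: 0.0
gripper_force: 0.0
```

jog_arm([
  {"linear": [1.6, 2.1, 0], "delta_rot": [0, 0, 0], "gripper": 0},
  {"linear": [1.6, 2.1, 0], "delta_rot": [0, 0, 0], "gripper": 0},
  {"linear": [1.6, 2.1, 0], "delta_rot": [0, 0, 0], "gripper": 0},
  {"linear": [1.6, 2.1, 0], "delta_rot": [0, 0, 0], "gripper": 0},
  {"linear": [1.6, 2.1, 0], "delta_rot": [0, 0, 0], "gripper": 0},
])

```text
clock: 11.08
tcp_pos: [0.4151, -0.1209, 0.3708]
tcp_rot: [0.0, 0.178, 0.984, 0.0]
wrist_force: [-0.3, 1.2, -0.1]
finger_gap: -0.0
gripper_force: 0.0
```

jog_arm([
  {"linear": [0.9, 2.4, 0], "delta_rot": [0, 0, 0], "gripper": 0},
  {"linear": [0.9, 2.4, 0], "delta_rot": [0, 0, 0], "gripper": 0},
  {"linear": [0.9, 2.4, 0], "delta_rot": [0, 0, 0], "gripper": 0},
  {"linear": [0.9, 2.4, 0], "delta_rot": [0, 0, 0], "gripper": 0},
  {"linear": [0.9, 2.4, 0], "delta_rot": [0, 0, 0], "gripper": 0},
])

```text
clock: 11.5
tcp_pos: [0.4152, 0.0075, 0.371]
tcp_rot: [0.0, 0.178, 0.984, 0.0]
wrist_force: [-0.0, 0.2, 0.2]
finger_gap: 0.0003
gripper_force: 0.0
```

jog_arm([
  {"linear": [0.1, 2.7, 0], "delta_rot": [0, 0, 0], "gripper": 0},
  {"linear": [0.1, 2.7, 0], "delta_rot": [0, 0, 0], "gripper": 0},
  {"linear": [0.1, 2.7, 0], "delta_rot": [0, 0, 0], "gripper": 0},
  {"linear": [0.1, 2.7, 0], "delta_rot": [0, 0, 0], "gripper": 0},
  {"linear": [0, 2.4, 0], "delta_rot": [0, 0, 0], "gripper": 0},
])

```text
clock: 11.92
tcp_pos: [0.4579, 0.1331, 0.3708]
tcp_rot: [0.0, 0.177, 0.984, 0.0]
wrist_force: [0.0, 0.7, 0.1]
finger_gap: 0.0
gripper_force: 0.0
```

jog_arm([
  {"linear": [0, 0, 0], "delta_rot": [0, 0, 0], "gripper": 0},
  {"linear": [0, 0, 0], "delta_rot": [0, 0, 0], "gripper": 0},
])

```text
clock: 12.08
tcp_pos: [0.4578, 0.1323, 0.3702]
tcp_rot: [-0.001, 0.176, 0.984, -0.0]
wrist_force: [-0.3, -0.6, -0.8]
finger_gap: -0.0001
gripper_force: 0.0
```

```bash
python3 - <<'E'
import cv2,numpy as np,pickle
from workcell import sensors,eyes
s=sensors.observe();print(s["tcp_pos"].round(4))
S=pickle.load(open('side.pkl','rb'));T=pickle.load(open('top.pkl','rb'))
o=[]
for n,c0,x,y in(("top",T,370,145),("side",S,215,100)):
    c=eyes.capture(n)
    for k in(c0,c): o.append(cv2.resize(k["color"][y:y+115,x:x+95,::-1],(245,290),interpolation=cv2.INTER_CUBIC))
cv2.imwrite('pics/q2.png',np.vstack([np.hstack(o[:2]),np.hstack(o[2:])]))
E
```

```text
[0.4578 0.1323 0.3702]
```

View pics/q2.png

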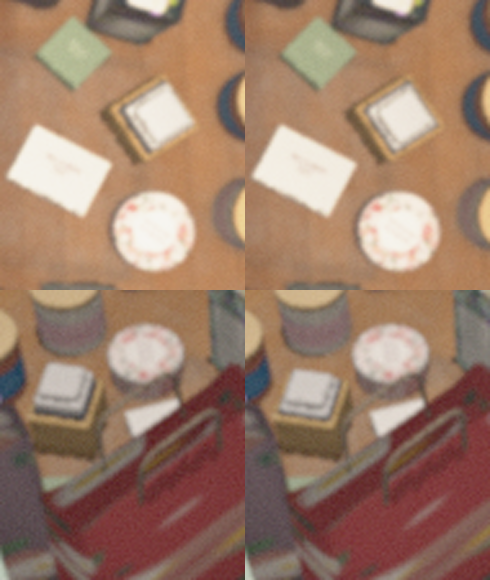

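The square cap has sunk into its block. The lamp, balm, soap and tin are all where they were. Now the oblong lamp.

jog_arm([
  {"linear": [0, 0, 2], "delta_rot": [0, 0, 0], "gripper": 0},
  {"linear": [0, 0, 4], "delta_rot": [0, 0, 0], "gripper": 0},
  {"linear": [0, 0, 4], "delta_rot": [0, 0, 0], "gripper": 0},
  {"linear": [0, 0, 4], "delta_rot": [0, 0, 0], "gripper": 0},
  {"linear": [0, 0, 4], "delta_rot": [0, 0, 0], "gripper": 0},
])

```text
clock: 12.6
tcp_pos: [0.4575, 0.1301, 0.1899]
tcp_rot: [0.001, 0.178, 0.984, 0.0]
wrist_force: [0.6, 0.2, -0.4]
finger_gap: -0.0001
gripper_force: 0.0
```

jog_arm([
  {"linear": [0, 0, 3], "delta_rot": [0, 0, 0], "gripper": 0},
  {"linear": [0, 0, 2.5], "delta_rot": [0, 0, 0], "gripper": 0},
  {"linear": [0, 0, 2], "delta_rot": [0, 0, 0], "gripper": 0},
  {"linear": [0, 0, 0.5], "delta_rot": [0, 0, 0], "gripper": 0},
  {"linear": [0, 0, 0], "delta_rot": [0, 0, 0], "gripper": 0},
])

```text
clock: 13.02
tcp_pos: [0.4564, 0.1301, 0.1098]
tcp_rot: [-0.001, 0.178, 0.984, -0.001]
wrist_force: [1.1, 1.4, 0.4]
finger_gap: -0.0001
gripper_force: 0.0
```

```bash
python3 look.py o1
```

```text
[0.4564 0.1301 0.1098] [1.07 1.41 0.38]
top 259 194
side 365 226
```

View pics/o1.png

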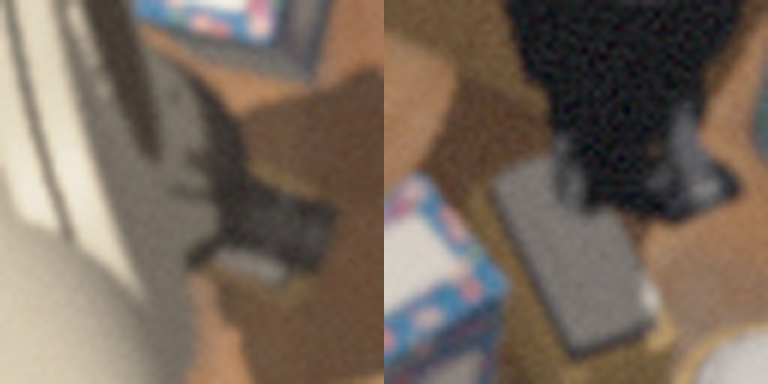

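The fingertip at (576,200) will land near the oblong pad centre, about (572,245), and it clears the blue carton. Pressing.

jog_arm([
  {"linear": [-0.1, 0, 1], "delta_rot": [0, 0, 0], "gripper": 0},
  {"linear": [0, 0, 0.8], "delta_rot": [0, 0, 0], "gripper": 0},
  {"linear": [0, 0, 0.3], "delta_rot": [0, 0, 0], "gripper": 0},
  {"linear": [0, 0, 0.2], "delta_rot": [0, 0, 0], "gripper": 0},
  {"linear": [0, 0, 0.2], "delta_rot": [0, 0, 0], "gripper": 0},
])

```text
clock: 13.53
tcp_pos: [0.4586, 0.1311, 0.0856]
tcp_rot: [-0.0, 0.177, 0.984, -0.0]
wrist_force: [0.2, -0.3, 0.2]
finger_gap: -0.0002
gripper_force: 0.0
```

jog_arm([
  {"linear": [0, 0, 0.2], "delta_rot": [0, 0, 0], "gripper": 0},
  {"linear": [0, 0, 0.2], "delta_rot": [0, 0, 0], "gripper": 0},
  {"linear": [0, 0, 0.2], "delta_rot": [0, 0, 0], "gripper": 0},
  {"linear": [0, 0, 0.1], "delta_rot": [0, 0, 0], "gripper": 0},
  {"linear": [0, 0, 0.1], "delta_rot": [0, 0, 0], "gripper": 0},
])

```text
clock: 13.95
tcp_pos: [0.4587, 0.1311, 0.0779]
tcp_rot: [0.0, 0.177, 0.984, 0.0]
wrist_force: [-1.1, -1.1, 2.6]
finger_gap: 0.0001
gripper_force: 1.4
```

jog_arm([
  {"linear": [0, 0, 0.1], "delta_rot": [0, 0, 0], "gripper": 0},
  {"linear": [0, 0, 0.1], "delta_rot": [0, 0, 0], "gripper": 0},
  {"linear": [0, 0, 0.1], "delta_rot": [0, 0, 0], "gripper": 0},
  {"linear": [0, 0, 0.1], "delta_rot": [0, 0, 0], "gripper": 0},
  {"linear": [0, 0, 0], "delta_rot": [0, 0, 0], "gripper": 0},
])

```text
clock: 14.37
tcp_pos: [0.4587, 0.1311, 0.0737]
tcp_rot: [0.0, 0.177, 0.984, 0.0]
wrist_force: [-0.8, 0.5, 2.7]
finger_gap: 0.0
gripper_force: 1.3
```

jog_arm([
  {"linear": [0, 0, 0.1], "delta_rot": [0, 0, 0], "gripper": 0},
  {"linear": [0, 0, 0.1], "delta_rot": [0, 0, 0], "gripper": 0},
  {"linear": [0, 0, 0.05], "delta_rot": [0, 0, 0], "gripper": 0},
  {"linear": [0, 0, 0], "delta_rot": [0, 0, 0], "gripper": 0},
  {"linear": [0, 0, 0], "delta_rot": [0, 0, 0], "gripper": 0},
])

```text
clock: 14.78
tcp_pos: [0.4589, 0.1311, 0.0717]
tcp_rot: [0.0, 0.177, 0.984, 0.0]
wrist_force: [-1.6, -0.5, 6.7]
finger_gap: -0.0
gripper_force: 3.2
```

The oblong cap is on its stop at 6.7 N. I'll lift and check.

jog_arm([
  {"linear": [0, 0, -0.3], "delta_rot": [0, 0, 0], "gripper": 0},
  {"linear": [0, 0, -0.7], "delta_rot": [0, 0, 0], "gripper": 0},
  {"linear": [0, 0, -2], "delta_rot": [0, 0, 0], "gripper": 0},
  {"linear": [0, 0, -4], "delta_rot": [0, 0, 0], "gripper": 0},
  {"linear": [0, 0, -4], "delta_rot": [0, 0, 0], "gripper": 0},
])

```text
clock: 15.2
tcp_pos: [0.457, 0.1305, 0.1811]
tcp_rot: [-0.002, 0.177, 0.984, -0.001]
wrist_force: [1.5, 0.5, 0.9]
finger_gap: 0.0001
gripper_force: 0.0
```

jog_arm([
  {"linear": [0, 0, -4], "delta_rot": [0, 0, 0], "gripper": 0},
  {"linear": [0, 0, -4], "delta_rot": [0, 0, 0], "gripper": 0},
  {"linear": [0, 0, -4], "delta_rot": [0, 0, 0], "gripper": 0},
  {"linear": [0, 0, -3], "delta_rot": [0, 0, 0], "gripper": 0},
  {"linear": [0, 0, -2], "delta_rot": [0, 0, 0], "gripper": 0},
])

```text
clock: 15.62
tcp_pos: [0.4593, 0.1312, 0.3554]
tcp_rot: [0.002, 0.177, 0.984, 0.001]
wrist_force: [0.8, 1.1, -0.0]
finger_gap: -0.0003
gripper_force: 0.0
```

jog_arm([
  {"linear": [0, 0, 0], "delta_rot": [0, 0, 0], "gripper": 0},
  {"linear": [0, 0, 0], "delta_rot": [0, 0, 0], "gripper": 0},
  {"linear": [0, 0, 0], "delta_rot": [0, 0, 0], "gripper": 0},
  {"linear": [0, 0, 0], "delta_rot": [0, 0, 0], "gripper": 0},
])

```text
clock: 15.95
tcp_pos: [0.458, 0.1308, 0.3497]
tcp_rot: [-0.001, 0.177, 0.984, -0.001]
wrist_force: [-0.6, -0.4, -0.2]
finger_gap: -0.0002
gripper_force: 0.0
```

```bash
python3 - <<'E'
import cv2,numpy as np,pickle
from workcell import eyes
S=pickle.load(open('side.pkl','rb'));o=[]
for k in(S,eyes.capture("side")): o.append(cv2.resize(k["color"][205:285,340:435,::-1],(380,320),interpolation=cv2.INTER_CUBIC))
cv2.imwrite('pics/o2.png',np.hstack(o))
E
```

```text
(no output)
```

View pics/o2.png

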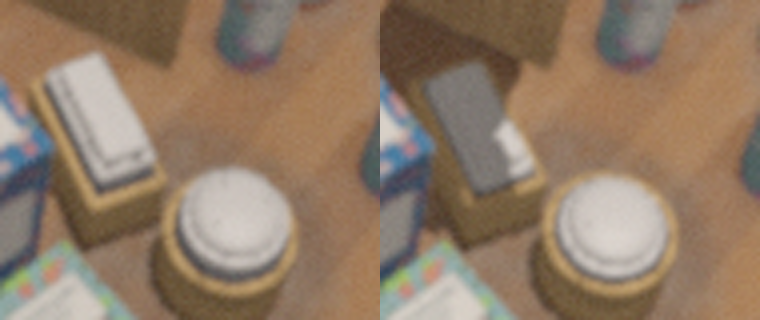

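The oblong cap (480,130) has sunk level near its block rim, the round cap is still down, and both lamps are in place.

```bash
python3 -c "
from workcell import robot
print(robot.close_job())"
```

```text
the job is handed in; nothing more can be done
None
```

All three lamps were pressed fully down in order (round, square, oblong), with a peak press of about 7.5 N. The pictures taken after each press show the lamps in place and the soap carton, tin and small carton undisturbed; the job is handed in at about 16 s.

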